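# Wind the clockwork dispensing timer

## Task

Two white clockwork timers stand on the wooden table. Wind the one with the flat winged key: turn the key clockwise about half way up its scale, let go of it, then take it again and turn it on until its pointer is at the thick full mark, and let go. Leave the knob of the other timer, the one with the round knob, as it is.

Things in the scene. Friction and masses are not known exactly. Their poses are not given: they have to be found in the camera images.
- key (a joint): Turn of the winged key about its upright axis, rad: 0 run down, growing as it turns clockwise seen from above. Starts at 0 to 0.35; half wound is about 1.2, the thick full mark 2.2, a hard stop 2.3. It is sprung (up to about 0.035 N m), but a ratchet holds it wherever it is let go; turning it takes 0.07 to 0.1 N m.
- key_grip (a point): Centre of the key's upright flat steel wing, on the turning axis, 70 mm above the table. Wing 68 mm long with rounded ends, 10 mm thick, 32 mm tall. x axis along the wing to the pointer end, y across it, z up: yaw falls as the key turns clockwise. The pointer is a black bar on the wing's top, on that half. A steel disc, 48 mm wide, has its top 22 mm below this point.
- timer: White case of the timer with the winged key, 96 x 84 x 44 mm, held fast to the table by suction feet; origin under its centre, straight below the key's axis. Its flat top is 26 mm below the wing's centre. Black ticks on top run clockwise round the key's disc to one thick full mark.
- dial_mark (a point): End of the black pointer on the disc of the other timer, 24 mm from the axis of its round steel knob (38 mm wide, top 35 mm above this point), 47 mm above the table; x axis points away from the knob's axis. Same white case, also fixed. Its knob must not be turned.
Things that resemble listed ones, but are neither listed nor needed, are in the scene too. What is shaped like the timer but pink or red is not meant.

How it is judged:
On the way:
1. the key, about half wound (joint between 0.5 and 1.75 rad), has been let go: the fingers touch nothing (value of joint key between 0.5 and 1.75 rad and contact force between the fingers and anything else below 0.2 N), for 0.2 s.
At the end, for the whole second after the job is handed in: The winged key is wound to the full mark (joint above 2.0 rad; the mark is at 2.2 and the stop at 2.3) and at rest, and the other timer's pointer is within 6 mm of where it was (value of joint key above 2 rad and velocity of joint key between -0.05 and 0.05 rad/s and distance of dial_mark from where it was at the start of the episode below 0.006 m); the robot touches nothing.
It fails at once if the round knob of the other timer is turned (its pointer moves by more than 6 mm) (distance of dial_mark from where it was at the start of the episode above 0.006 m).
It also fails if it takes over 45 s, if anything falls off the work surface, if the arm or the gripper's body presses on something with over 40 N, if the wrist force passes 120 N, or if a joint passes its speed limit or range.

## Robot

A 6-joint arm with a two-finger parallel gripper is mounted at the origin on a cart in front of the work surface, level with it; the furniture and walls round the work are solid. World frame = base frame: x ahead of the robot, y to its left, z up, the work surface at z = 0. Lengths are in m, angles in rad, forces in N, time in s.
With the tool pointing down it reaches from about 0.4 to 0.825 m from the base axis. Payload 7 kg.
Tool frame: the origin (TCP) lies on the centre line of the jaws, within the pads' length; the fingertips stand 25 mm ahead of it and the grasp point (between the pads) lies 6 mm ahead of it; z points along the fingers, y is the line along which they close (so a half turn about z gives the same grasp; the last joint's range is limited). The gripper opens to 88 mm and grips with 3 to 60 N. Pads are 19 mm wide; open, the fingers measure 130 mm over their backs; the gripper's body (78 mm by 193 mm) begins 47 mm behind the grasp point.
Start: joints at [1.551, 0.359, 0.012, 0, -1.224, -0.288], TCP at [0.205, 0.643, 0.252] pointing down, gripper open.
Joint ranges: [-3.07, 3.07], [-1.43, 2.12], [-1.02, 1.25], [-3.03, 1.67], [-3.05, -0], [-3.03, 3.03]. Speed limits (rad/s): [2.39, 2.39, 3.01, 3.14, 3.14, 3.14].

## Interface

Orientations are given as [roll, pitch, yaw] about the fixed x, y, z axes, in that order (R = Rz(yaw) Ry(pitch) Rx(roll)).
In Python, from station import readout, vision, arm gives the robot as it stands. The module is installed in compiled form; this text tells all that it offers.
- The arm moves only by the tool carry_out, never from a script. Its argument "commands" is a list of rows, each an object with "dp": the shift along the tool's x, y, z in m, a list of three; "rotation": the turn, a rotation vector about the tool's x, y, z in degrees, a list of three. In form: [{"dp": [dx, dy, dz], "rotation": [wx, wy, wz]}, ...]. A call has 1 to 8 rows; each row shifts and turns the commanded pose from where the row before left it, along the tool's axes as they then stand; what a row does not reach is not made up. A row lasts 1/8 s, in which the tool goes at most 62.5 mm and 10.7 degrees, less where a joint would pass 70% of its speed; a pose out of reach is approached as far as the arm can. A call with a gripper value outside its range is refused whole. "grip" is the finger opening in m, from 0 to 0.0876, set as the call begins (left out, the last holds). The fingers move at their own pace and stop on an object; "force" is the grip in N (left out, the last holds). Time passes only in rows, so rows that do not move let the fingers close. It gives the time, the measured TCP pose, the force, the opening and the grip force at its end, in the units of the state.
- readout.get_state(): the state, without advancing time (a new reading comes with each control period).
- vision.grab_frame(name): name is "side" or "top" or "wrist"; returns (picture, depth): 480x640x3 uint8, red, green, blue; 480x640 float32, m along the optical axis (not along the pixel's ray), 0 where there is no reading.
- vision.calibration(name): a dict with "fovy" (degrees; the focal length in pixels is half the picture's height over the tangent of half this angle, whatever the lens; pixels are square), "cx", "cy" (the principal point, pixels), "dist" ([k1, k2, p1, p2, k3] as OpenCV has them; the pictures are not rectified), "origin" and "attitude" of the camera in the world; the wrist camera has in their place "mount" (4x4, takes a point from camera to tool coordinates, whose origin is the TCP and whose axes are the flange's). Camera axes: x right, y down, z forward; pixel columns grow to the right and rows downward; lengths in m; the calibration is good to about 2 mm. A picture is of the moment at which its call begins: read the wrist's pose just before it. calibration takes no time and is no camera call.
- arm.job_done(): hands the job in; it is judged then, once.
Trained networks look in the newest picture that a camera, given by its name, has taken for a name from the list of things; names that differ only in an ending like _2 or _b are one class to them, and where a whole thing is asked for, a point or a joint stands for the part that bears it (a point fixed in the world has none). Each returns a list of dicts, best first, with "score" (0 to 1); they miss things now and then, are a little off and sometimes report something else, mostly with a low value. They report only what shows in the picture. A call takes as long as a camera call. They do not tell look-alikes from the thing itself.
- vision.trace(label, camera): "pixels" (480x640 bool, what is visible of it) and "position" ([row, column] in pixels, amid what is visible of it).
The state is a dict: "t": time; "q": joint angles; "qd": joint speeds; "joint_efforts": joint torques, N m; "eef_pos": TCP position; "ee_rot": TCP orientation; "force": force on the tool from outside, world axes, zero at the start; "moment": the same for the moment, N m; "width": finger opening in m; "gripper_force": force on a finger pad.
Only numpy, scipy, OpenCV 4.12 (cv2) and the standard library are available. Lean on these libraries where they do the work, as an engineer would, in place of code of your own. Each camera call takes 0.05 s, during which the arm holds its last target. There are 200 camera calls.

## Working session

There is one attempt and no reset: what is moved stays moved. The work goes in short steps, Python scripts to look and compute and a tool call to move; the robot and the scene stay as the last step left them, time stands still between calls to the robot, and variables do not carry over. Pictures are saved under pics/ and viewed, at most 10 in all, crops included, and the job is handed in when it is done.

Besides the shell and the picture viewer there is one more tool, called after "Request:" in YAML: its name, and indented under it one key for each argument. carry_out: Moves the arm, as the interface text tells. Its arguments: {"type":"object","properties":{"commands":{"type":"array"},"grip":{"type":"number"},"force":{"type":"number"}},"required":["commands"]}

```bash
mkdir -p pics
cat > h.py <<'E'
import numpy as np, cv2
from scipy.spatial.transform import Rotation as R
from station import readout, vision, arm
def K(c):
    f=240/np.tan(np.radians(c["fovy"])/2); return np.array([[f,0,c["cx"]],[0,f,c["cy"]],[0,0,1]])
def cam(name,st=None):
    c=vision.calibration(name)
    if "mount" in c:
        T=np.eye(4); T[:3,:3]=rot(st["ee_rot"]); T[:3,3]=st["eef_pos"]; T=T@np.array(c["mount"])
    else:
        T=np.eye(4); T[:3,:3]=rot(c["attitude"]); T[:3,3]=c["origin"]
    return K(c),np.array(c["dist"],float),T
def rot(a):
    a=np.array(a,float)
    return a if a.shape==(3,3) else R.from_euler('xyz',a).as_matrix()
def world(uv,depth,cm):  # uv Nx2 (col,row), depth N
    k,d,T=cm
    n=cv2.undistortPoints(np.array(uv,float).reshape(-1,1,2),k,d)[:,0]
    p=np.c_[n,np.ones(len(n))]*np.array(depth)[:,None]
    return p@T[:3,:3].T+T[:3,3]
def plane(uv,z,cm):
    k,d,T=cm
    n=cv2.undistortPoints(np.array(uv,float).reshape(-1,1,2),k,d)[:,0]
    r=np.c_[n,np.ones(len(n))]@T[:3,:3].T
    return T[:3,3]+r*((z-T[2,3])/r[:,2])[:,None]
def maskpts(m,dep,cm):
    v,u=np.nonzero(m&(dep>0)); return world(np.c_[u,v],dep[v,u],cm)
E
python3 - <<'E'
from h import *
st=readout.get_state(); print(st["t"],st["eef_pos"],st["ee_rot"]); print(vision.calibration("top")); print(vision.calibration("wrist"))
for n in ["top","wrist"]:
    st=readout.get_state(); im,d=vision.grab_frame(n); cv2.imwrite(f"pics/{n}1.png",im[...,::-1]); cm=cam(n,st)
    for l in ["key","timer","dial_mark"]:
        for r in vision.trace(l,n)[:4]:
            p=maskpts(r["pixels"],d,cm); print(n,l,round(r["score"],2),np.round(r["position"]),r["pixels"].sum(),np.median(p,0).round(3) if len(p) else None)
E
```

```text
0.0 [0.20440226 0.64285653 0.25065831] [ 3.14001500e+00 -1.33653062e-04 -3.07932614e-01]
{'fovy': 53.06313152446868, 'cx': 321.7691989064769, 'cy': 232.97801204202187, 'dist': array([-0.04810453,  0.        ,  0.        ,  0.        ,  0.        ]), 'origin': array([0.42219922, 0.05946165, 1.1517626 ]), 'attitude': array([-2.99649110e+00, -2.40579322e-03, -1.55884658e+00])}
{'fovy': 69.6915869553256, 'cx': 318.32718740122834, 'cy': 244.90632574727823, 'dist': array([-0.06811326,  0.        ,  0.        ,  0.        ,  0.        ]), 'mount': array([[ 4.14709930e-04, -9.55002694e-01, -2.96596836e-01,
         8.09259533e-02],
       [ 9.99999823e-01,  5.22834549e-04, -2.85230776e-04,
         5.82598804e-04],
       [ 4.27467233e-04, -2.96596665e-01,  9.55002741e-01,
        -1.33267222e-01],
       [ 0.00000000e+00,  0.00000000e+00,  0.00000000e+00,
         1.00000000e+00]])}
top key 0.85 [209. 272.] 381 [0.64  0.177 0.049]
top key 0.81 [276. 289.] 368 [0.485 0.133 0.049]
top key 0.74 [232. 201.] 355 [0.577 0.33  0.057]
top key 0.58 [255. 361.] 407 [ 0.536 -0.028  0.05 ]
top timer 0.92 [254. 358.] 1487 [ 0.533 -0.028  0.045]
top timer 0.82 [278. 289.] 1506 [0.483 0.132 0.045]
top timer 0.81 [209. 270.] 1512 [0.637 0.175 0.044]
top timer 0.59 [237. 207.] 1513 [0.575 0.328 0.044]
top dial_mark 0.54 [279. 447.] 354 [ 0.483 -0.219  0.078]
```

Run:
```python
import cv2
im=cv2.imread("pics/top1.png")[170:320,150:500]
cv2.imwrite("pics/crop1.png",cv2.resize(im,(798,342),interpolation=cv2.INTER_CUBIC))
```

```text
(no output)
```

View pics/crop1.png

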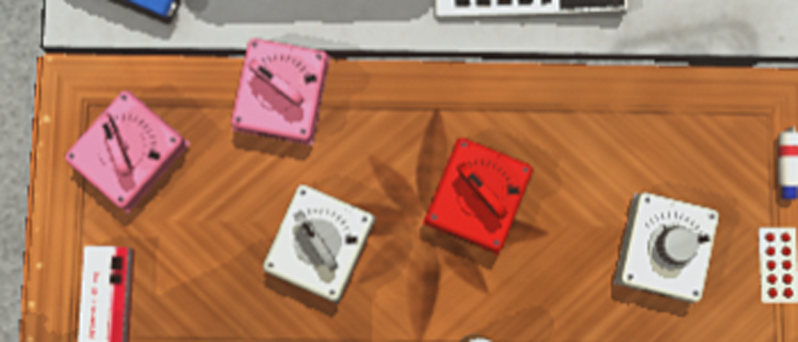

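The top view shows four winged timers: pink at (270,209), pink at (204,236), red at (360,254) and white at (290,276). There is also a white timer with a round knob at (445,279). The one meant is at (290,276), the only white case with a flat wing; its full mark is at about (304,275). I'll move over it and look from close by.

Request:
carry_out:
  commands:
    - {"dp":[0.035,0.0335,0],"rotation":[0,0,0]}
    - {"dp":[0.035,0.0335,0],"rotation":[0,0,0]}
    - {"dp":[0.035,0.0335,0],"rotation":[0,0,0]}
    - {"dp":[0.035,0.0335,0],"rotation":[0,0,0]}
    - {"dp":[0.035,0.0335,0],"rotation":[0,0,0]}
    - {"dp":[0.035,0.0335,0],"rotation":[0,0,0]}
    - {"dp":[0.035,0.0335,0],"rotation":[0,0,0]}
    - {"dp":[0.035,0.0335,0],"rotation":[0,0,0]}
  grip: 0.05

```text
t: 1.4
eef_pos: [0.3907, 0.3016, 0.2519]
ee_rot: [-3.141, -0.0, -0.307]
force: [1.4, 0.3, -0.1]
width: 0.0499
gripper_force: 0.0
```

Request:
carry_out:
  commands:
    - {"dp":[0.035,0.0335,0],"rotation":[0,0,0]}
    - {"dp":[0.035,0.0335,0],"rotation":[0,0,0]}
    - {"dp":[0.035,0.0335,0],"rotation":[0,0,0]}
    - {"dp":[0.035,0.0335,0],"rotation":[0,0,0]}
    - {"dp":[0,0,0],"rotation":[0,0,-10]}
    - {"dp":[0,0,0],"rotation":[0,0,-10]}
    - {"dp":[0,0,0],"rotation":[0,0,-10]}
    - {"dp":[0,0,0],"rotation":[0,0,-10]}

```text
t: 2.4
eef_pos: [0.483, 0.1328, 0.2517]
ee_rot: [-3.142, -0.0, 0.396]
force: [0.3, 0.3, -0.7]
width: 0.0501
gripper_force: 0.0
```

Request:
carry_out:
  commands:
    - {"dp":[0,0,0],"rotation":[0,0,-10]}
    - {"dp":[0,0,0],"rotation":[0,0,0]}

```text
t: 2.65
eef_pos: [0.483, 0.1329, 0.2517]
ee_rot: [-3.142, -0.0, 0.564]
force: [0.0, 0.0, 0.8]
width: 0.0496
gripper_force: 0.0
```

Run:
```python
from h import *
st=readout.get_state(); print(st["t"],st["eef_pos"],st["ee_rot"],st["q"])
im,d=vision.grab_frame("wrist"); cv2.imwrite("pics/w2.png",im[...,::-1]); cm=cam("wrist",st)
np.savez("w2.npz",im=im,d=d)
for l in ["key","timer"]:
    for r in vision.trace(l,"wrist")[:3]:
        p=maskpts(r["pixels"],d,cm); print(l,round(r["score"],2),np.round(r["position"]),len(p),np.median(p,0).round(4))
        w=p[(p[:,2]>.078)&(p[:,2]<.095)]
        if len(w)>20:
            q=w[:,:2].astype(np.float32); print("wing",w.mean(0),cv2.minAreaRect(q))
```

```text
2.65 [0.48296418 0.13287188 0.25169831] [-3.14155818e+00 -3.11849987e-04  5.63635973e-01] [ 6.61410590e-01  6.93137671e-02 -3.62951496e-01 -4.25409520e-06
 -1.13821734e+00  1.47302350e+00]
key 0.96 [264. 480.] 1873 [ 0.5333 -0.0228  0.0671]
wing [ 0.5391518  -0.0248762   0.08418013] ((0.5380871295928955, -0.02727958746254444), (0.053003307431936264, 0.010455189272761345), 40.983795166015625)
key 0.7 [372. 560.] 105 [ 0.4824 -0.2094  0.0483]
key 0.64 [ 50. 371.] 3033 [0.6373 0.178  0.0637]
wing [0.64005597 0.17648451 0.08472972] ((0.6404694318771362, 0.1759026199579239), (0.06393670290708542, 0.010961003601551056), 53.257904052734375)
timer 0.87 [ 56. 367.] 9970 [0.6337 0.1753 0.0444]
wing [0.64005597 0.17648451 0.08472972] ((0.6404694318771362, 0.1759026199579239), (0.06393670290708542, 0.010961003601551056), 53.257904052734375)
timer 0.74 [252. 468.] 7177 [ 0.5391 -0.0154  0.0441]
wing [ 0.53888087 -0.02542256  0.08418928] ((0.5380757451057434, -0.0272696390748024), (0.05301044136285782, 0.010488293133676052), 40.896522521972656)
timer 0.62 [ 36. 186.] 8209 [0.5655 0.3203 0.0443]
wing [0.56304004 0.3273196  0.08404779] ((0.5628958344459534, 0.32873791456222534), (0.03647682070732117, 0.01152111403644085), 22.993896484375)
```

View pics/w2.png

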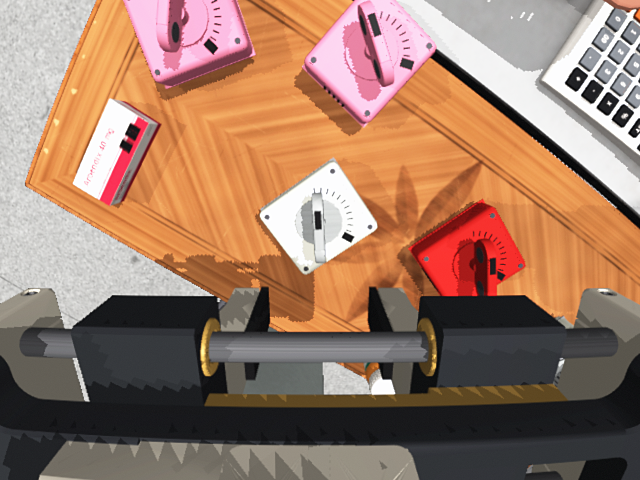

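The wrist view shows the white winged timer at (318,220), with its wing nearly along the tool's x axis. The black pointer is on its upper half, at about (318,218), and the thick full mark is at (347,237). The pink timers are at (375,50) and (185,30), the red one at (480,250). Next I confirm this in one enlarged crop and measure the wing.

Run:
```python
from h import *
z=np.load("w2.npz"); im,d=z["im"],z["d"]; st=readout.get_state(); print(st["t"]); cm=cam("wrist",st)
m=np.zeros((480,640),bool); m[160:275,258:380]=1
p=maskpts(m,d,cm); w=p[(p[:,2]>.076)&(p[:,2]<.095)]
print(len(w),w.mean(0),w[:,2].max(),cv2.minAreaRect(w[:,:2].astype(np.float32)))
t=p[(p[:,2]>.038)&(p[:,2]<.0465)]; print("case",len(t),np.median(t[:,2]),cv2.minAreaRect(t[:,:2].astype(np.float32)))
c=cm; print("mark",plane([[347,237]],.044,cm),"pointer px on top",plane([[318,211],[318,228],[318,193],[320,262]],.086,cm))
cv2.imwrite("pics/crop2.png",cv2.resize(im[150:280,250:390,::-1],(560,520),interpolation=cv2.INTER_CUBIC))
```

```text
2.8
765 [0.48569565 0.13381333 0.08445453] 0.0878578019145308 ((0.4835503101348877, 0.1322689801454544), (0.06485176086425781, 0.010510551743209362), 34.838714599609375)
case 5412 0.043782181284953786 ((0.48342469334602356, 0.1321219950914383), (0.08357421308755875, 0.09604129195213318), 66.83455657958984)
mark [[0.48473788 0.0984435  0.044     ]] pointer px on top [[0.49917526 0.14271334 0.086     ]
 [0.4860869  0.13447942 0.086     ]
 [0.5126436  0.15118644 0.086     ]
 [0.45969948 0.11570036 0.086     ]]
```

View pics/crop2.png

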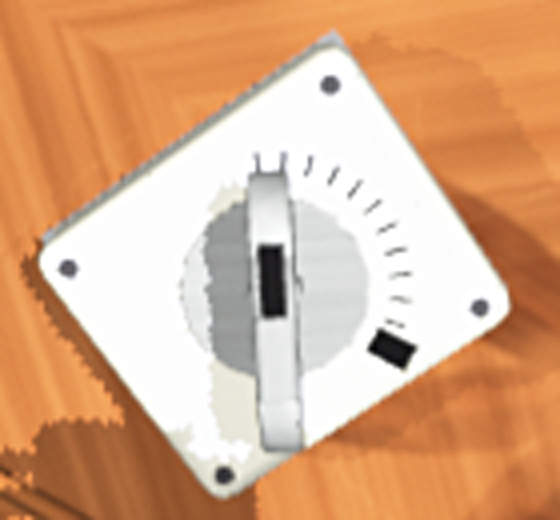

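The crop confirms it: a white case with a flat steel wing at (272,310), the black pointer bar on its upper half, and the thick mark at (392,348). The wing is at yaw 0.608 and the mark direction at −1.535, so about 2.14 rad remain. I'll descend and grip.

Request:
carry_out:
  commands:
    - {"dp":[0,0.0008,0],"rotation":[0,0,-2.5]}
    - {"dp":[0,0,0.034],"rotation":[0,0,0]}
    - {"dp":[0,0,0.034],"rotation":[0,0,0]}
    - {"dp":[0,0,0.034],"rotation":[0,0,0]}
    - {"dp":[0,0,0.034],"rotation":[0,0,0]}
    - {"dp":[0,0,0.034],"rotation":[0,0,0]}
    - {"dp":[0,0,0],"rotation":[0,0,0]}

```text
t: 3.68
eef_pos: [0.482, 0.1312, 0.0796]
ee_rot: [3.142, 0.005, 0.606]
force: [0.2, -0.0, 1.1]
width: 0.0496
gripper_force: 0.0
```

Request:
carry_out:
  commands:
    - {"dp":[0,0,0],"rotation":[0,0,0]}
    - {"dp":[0,0,0],"rotation":[0,0,0]}
    - {"dp":[0,0,0],"rotation":[0,0,0]}
    - {"dp":[0,0,0],"rotation":[0,0,0]}
  grip: 0
  force: 30

```text
t: 4.18
eef_pos: [0.4836, 0.1324, 0.0822]
ee_rot: [-3.142, -0.001, 0.608]
force: [0.0, -0.2, -0.5]
width: 0.016
gripper_force: 0.0
```

Request:
carry_out:
  commands:
    - {"dp":[0,0,0],"rotation":[0,0,0]}
    - {"dp":[0,0,0],"rotation":[0,0,0]}
    - {"dp":[0,0,0],"rotation":[0,0,0]}

```text
t: 4.55
eef_pos: [0.4833, 0.1329, 0.082]
ee_rot: [-3.141, -0.001, 0.608]
force: [-3.1, 4.3, 3.7]
width: 0.0104
gripper_force: 30.0
```

Request:
carry_out:
  commands:
    - {"dp":[0,0,0],"rotation":[0,0,8]}
    - {"dp":[0,0,0],"rotation":[0,0,8]}
    - {"dp":[0,0,0],"rotation":[0,0,8]}
    - {"dp":[0,0,0],"rotation":[0,0,8]}
    - {"dp":[0,0,0],"rotation":[0,0,8]}
    - {"dp":[0,0,0],"rotation":[0,0,8]}
    - {"dp":[0,0,0],"rotation":[0,0,8]}
    - {"dp":[0,0,0],"rotation":[0,0,8]}

```text
t: 5.55
eef_pos: [0.4833, 0.1323, 0.082]
ee_rot: [-3.141, 0.0, -0.513]
force: [-2.3, 1.1, 3.3]
width: 0.0107
gripper_force: 30.0
```

Request:
carry_out:
  commands:
    - {"dp":[0,0,0],"rotation":[0,0,0]}
    - {"dp":[0,0,0],"rotation":[0,0,0]}

```text
t: 5.8
eef_pos: [0.4833, 0.1323, 0.0819]
ee_rot: [-3.141, 0.0, -0.505]
force: [-3.3, 0.8, 6.3]
width: 0.0103
gripper_force: 30.0
```

Turned to about 1.18 rad. Now I open and let go, then check the key before gripping again.

Request:
carry_out:
  commands:
    - {"dp":[0,0,0],"rotation":[0,0,0]}
    - {"dp":[0,0,0],"rotation":[0,0,0]}
    - {"dp":[0,0,0],"rotation":[0,0,0]}
    - {"dp":[0,0,0],"rotation":[0,0,0]}
    - {"dp":[0,0,0],"rotation":[0,0,0]}
  grip: 0.05

```text
t: 6.42
eef_pos: [0.4834, 0.1322, 0.0815]
ee_rot: [3.141, 0.0, -0.508]
force: [-0.8, 0.2, 0.9]
width: 0.0488
gripper_force: 0.0
```

Request:
carry_out:
  commands:
    - {"dp":[0,0,-0.04],"rotation":[0,0,0]}
    - {"dp":[0,0,-0.04],"rotation":[0,0,0]}
    - {"dp":[0,0,-0.04],"rotation":[0,0,0]}
    - {"dp":[0,0,-0.04],"rotation":[0,0,0]}
    - {"dp":[0,0,0],"rotation":[0,0,0]}
    - {"dp":[0,0,0],"rotation":[0,0,0]}

```text
t: 7.18
eef_pos: [0.483, 0.1321, 0.2411]
ee_rot: [3.142, 0.001, -0.509]
force: [-0.7, 0.1, 0.3]
width: 0.0497
gripper_force: 0.0
```

```bash
cat > m.py <<'E'
from h import *
import sys
st=readout.get_state(); im,d=vision.grab_frame("wrist"); cm=cam("wrist",st); print(st["t"],st["eef_pos"],st["ee_rot"][2])
v,u=np.mgrid[0:480,0:640]; m=(d>0)&(v<290)
p=maskpts(m,d,cm); w=p[(p[:,2]>.076)&(p[:,2]<.095)&(np.hypot(p[:,0]-.4835,p[:,1]-.1322)<.05)]
(c,s,a)=cv2.minAreaRect(w[:,:2].astype(np.float32)); x=np.linalg.svd(w[:,:2]-w[:,:2].mean(0),full_matrices=False)[2][0]
print(len(w),c,s,a,"axis yaw",np.arctan2(x[1],x[0]))
cv2.imwrite(sys.argv[1],cv2.resize(im[120:300,220:440,::-1],(660,540)))
E
python3 m.py pics/w3.png
```

```text
7.175 [0.48299197 0.13209906 0.24110164] -0.5086628894026657
803 (0.48323342204093933, 0.13172392547130585) (0.010145094245672226, 0.06508831679821014) 62.04429626464844 axis yaw 2.6531916377303535
```

View pics/w3.png

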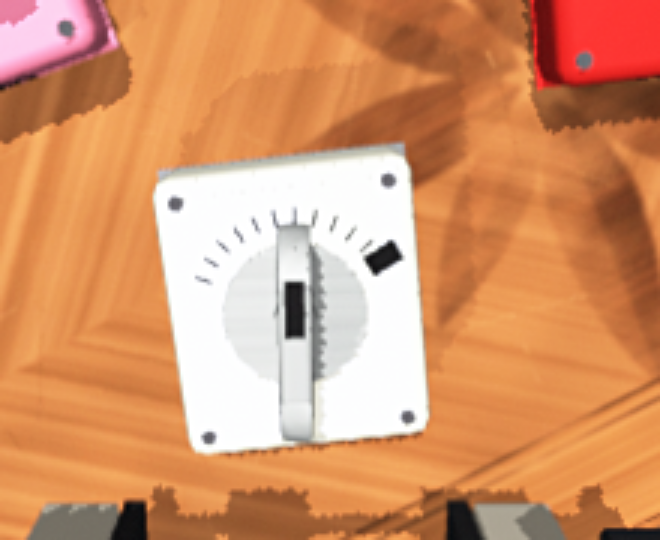

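The picture shows the key turned to about mid-scale (pointer at (294,310), thick mark at (384,257)), and it has stayed there after being let go. I'll grip it again and turn the remaining 60°.

Request:
carry_out:
  commands:
    - {"dp":[0,0,0.04],"rotation":[0,0,0]}
    - {"dp":[0,0,0.04],"rotation":[0,0,0]}
    - {"dp":[0,0,0.04],"rotation":[0,0,0]}
    - {"dp":[0,0,0.04],"rotation":[0,0,0]}
    - {"dp":[0,0,0],"rotation":[0,0,0]}

```text
t: 7.85
eef_pos: [0.4809, 0.1305, 0.0782]
ee_rot: [3.134, 0.004, -0.509]
force: [0.1, -0.1, -0.2]
width: 0.0502
gripper_force: 0.0
```

Request:
carry_out:
  commands:
    - {"dp":[0,0,0],"rotation":[0,0,0]}
    - {"dp":[0,0,0],"rotation":[0,0,0]}
    - {"dp":[0,0,0],"rotation":[0,0,0]}
    - {"dp":[0,0,0],"rotation":[0,0,0]}
    - {"dp":[0,0,0],"rotation":[0,0,0]}
    - {"dp":[0,0,0],"rotation":[0,0,0]}
    - {"dp":[0,0,0],"rotation":[0,0,0]}
  grip: 0
  force: 30

```text
t: 8.72
eef_pos: [0.4836, 0.1322, 0.0821]
ee_rot: [-3.141, -0.0, -0.508]
force: [-0.8, -1.4, 6.1]
width: 0.0098
gripper_force: 30.0
```

Request:
carry_out:
  commands:
    - {"dp":[0,0,0],"rotation":[0,0,8]}
    - {"dp":[0,0,0],"rotation":[0,0,8]}
    - {"dp":[0,0,0],"rotation":[0,0,8]}
    - {"dp":[0,0,0],"rotation":[0,0,8]}
    - {"dp":[0,0,0],"rotation":[0,0,8]}
    - {"dp":[0,0,0],"rotation":[0,0,8]}
    - {"dp":[0,0,0],"rotation":[0,0,8]}
    - {"dp":[0,0,0],"rotation":[0,0,4]}

```text
t: 9.72
eef_pos: [0.4827, 0.1317, 0.082]
ee_rot: [3.141, -0.001, -1.559]
force: [-4.4, -1.9, 9.7]
width: 0.0103
gripper_force: 30.1
```

Request:
carry_out:
  commands:
    - {"dp":[0,0,0],"rotation":[0,0,0]}
    - {"dp":[0,0,0],"rotation":[0,0,0]}

```text
t: 9.98
eef_pos: [0.4828, 0.1318, 0.082]
ee_rot: [3.141, -0.001, -1.556]
force: [-4.1, -1.0, 8.7]
width: 0.0106
gripper_force: 30.0
```

Request:
carry_out:
  commands:
    - {"dp":[0,0,0],"rotation":[0,0,0]}
    - {"dp":[0,0,0],"rotation":[0,0,0]}
    - {"dp":[0,0,0],"rotation":[0,0,0]}
    - {"dp":[0,0,0],"rotation":[0,0,0]}
    - {"dp":[0,0,0],"rotation":[0,0,0]}
  grip: 0.05

```text
t: 10.6
eef_pos: [0.4834, 0.1323, 0.0815]
ee_rot: [3.142, -0.0, -1.556]
force: [-0.1, -0.2, -0.1]
width: 0.0489
gripper_force: 0.0
```

Request:
carry_out:
  commands:
    - {"dp":[0,0,-0.04],"rotation":[0,0,0]}
    - {"dp":[0,0,-0.04],"rotation":[0,0,0]}
    - {"dp":[0,0,-0.04],"rotation":[0,0,0]}
    - {"dp":[0,0,-0.04],"rotation":[0,0,0]}
    - {"dp":[0,0,0],"rotation":[0,0,0]}
    - {"dp":[0,0,0],"rotation":[0,0,0]}

```text
t: 11.35
eef_pos: [0.483, 0.1321, 0.2411]
ee_rot: [3.141, 0.0, -1.556]
force: [-0.5, -0.6, -1.0]
width: 0.0501
gripper_force: 0.0
```

```bash
python3 m.py pics/w4.png
```

```text
11.35 [0.48300243 0.13213179 0.24110134] -1.5559126061271162
812 (0.48248666524887085, 0.1314273476600647) (0.010262176394462585, 0.0649089440703392) 2.173825740814209 axis yaw 1.610953890720956
```

View pics/w4.png

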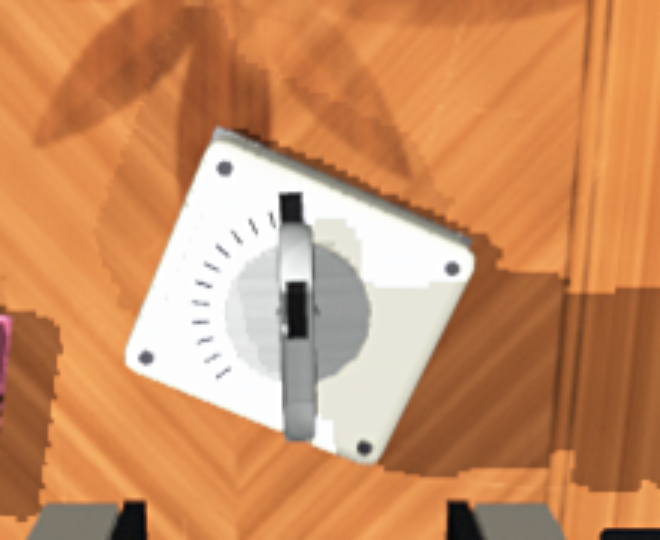

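The wing now points at the thick full mark at (290,207), the arm is clear, and the other timer was never approached.

```bash
python3 -c "
from station import arm; print(arm.job_done())"
```

```text
the job is handed in; nothing more can be done
None
```

The winged key was turned about half way (roughly 1.15 rad), let go, then gripped again and turned to the full mark (about 2.2 rad by the last picture) and let go; the round-knob timer was never approached, and the job was handed in at about 11.4 s.

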